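Fit the odour filter in the scraps bin

TASK

Fit the loose filter cartridge into the scraps bin: start its rounded foot through the sprung dust flap in the top of the bin, then push it on down until it is fully home with both catches snapped over it, bed it on its seal by pressing there with about 15 to 20 N for half a second, and draw out so that the flap shuts behind it. Never press it with more than 26 N, do not lean on the bin itself, and leave the other things on the table where they are.

Things in the scene. Friction and masses are not known exactly. Their poses are not given: they have to be found in the camera images.
- cartridge: Black filter cartridge, a plain upright block 26 mm (its x) by 52 mm (its y) by 60 mm tall, about 0.12 kg, standing on the table. Origin: centre of its underside; z up. Its bottom edges are rounded (4 mm), the top is flat. The same either way round (half turn about z). Goes in underside first. A gripper holding it cannot follow into the mouth: grip the top half across the 52 mm, let go some 30 mm in.
- bin: White plastic scraps bin, 200 mm (x) by 180 mm (y), 160 mm tall, fixed to the table. Origin: centre of its underside, z up, axes along its sides. In the middle of its flat top deck is the filter pocket's mouth, which closed fingers can enter (closing direction along y).
- mouth (a point): Centre of the filter pocket's mouth in the plane of the deck's upper face, 160 mm above the table; axes as the bin's. The mouth is 29.5 mm (x) by 55.5 mm (y) with a 4 mm thick edge: the cartridge fits with its 52 mm along the mouth's y, about 1.75 mm play each side. Just under it lies the dust flap of two leaves that swing down; hanging, they reach 25 mm below the deck.
- pocket (a point): Point on the pocket's axis 31 mm under the mouth. The cradle below is set differently from bin to bin and not measured: home, the cartridge's top lies anywhere from 27 to 38 mm under the deck, felt as a hard stop on the seal where force climbs steeply. Going in takes up to 10 N; let go half in, the cartridge stays or slips on until the catches hold it.
- flap_a (a joint): Flap leaf hinged on the mouth's +x side, rad: 0 shut (level, under the mouth), about 1.5 hanging open downward; slick plastic, shut by a weak spring (1 to 3 N at its edge).
- flap_b (a joint): Flap leaf hinged on the mouth's -x side, same values.
- catch_l (a joint): Sprung roller catch at the pocket's +y end, met by the foot 19 to 31 mm under the deck; m: 0 sprung out (pocket empty, or snapped over a cartridge that is home), about 0.001 to 0.0045 while it rides on the cartridge's end.
- catch_r (a joint): Sprung roller catch at the pocket's -y end, same values.
- jar: Closed glass jar with a steel screw lid, 84 mm across, 150 mm tall; a bystander. Origin: centre of its underside.
- mortar: Wooden mortar with its pestle standing in it, 92 mm across, about 135 mm tall with the pestle; a bystander. Origin: centre of its underside.
- saucers: Two stacked white ceramic saucers, 140 mm across, 29 mm tall together (one piece here); a bystander. Origin: centre of its underside.
- press: Cast metal tortilla press, round plates 170 mm across, lever on top, about 215 mm long and 70 mm tall; a bystander. Origin: centre of its underside.

How it is judged:
By the outcome, as a careful person would: the job done as asked, in the order asked, and still so for the second after the job is handed in, with the robot touching nothing.
It also fails if it takes over 61 s, if anything falls off the work surface, if the arm or the gripper's body presses on something with over 40 N, if the wrist force passes 120 N, or if a joint passes its speed limit or range.

ROBOT

A 6-joint arm with a two-finger parallel gripper is mounted at the origin on the work surface. World frame = base frame: x ahead of the robot, y to its left, z up, the work surface at z = 0. Lengths are in mm, angles in rad, forces in N, time in s.
With the tool pointing down it reaches from about 275 to 1000 mm from the base axis. Payload 8.4 kg.
Tool frame: the origin (TCP) lies at the very end of the fingers, on their centre line; the grasp point (between the pads) lies 19 mm behind it; y points along the fingers, x is the direction in which the jaws open and shut, and the axes are right-handed (so a half turn about y gives the same grasp; the last joint's range is limited). The gripper opens to 85 mm and grips with 20 to 120 N. Pads are 22 mm wide; open, the fingers measure 114 mm over their backs; the gripper's body (76 mm by 85 mm) begins 54 mm behind the grasp point. The pads swing forward as they close: fully open they stand 13 mm farther back than shut.
Start: joints at [1.132, 0.353, 1.633, -0, 1.155, -0.002], TCP at [264.4, 566.322, 231.281] pointing down, gripper open.
Joint ranges: [-2.63, 2.63], [-0.92, 2.1], [0.06, 2.66], [-1.3, 4.44], [0, 2.69], [-3.02, 3.02]. Speed limits (rad/s): [2.22, 2.22, 2.79, 3.14, 3.14, 3.14].

INTERFACE

Orientations are given as [roll, pitch, yaw] about the fixed x, y, z axes, in that order (R = Rz(yaw) Ry(pitch) Rx(roll)).
In Python, from rig import r gives the robot as it stands.
- The arm moves only by the tool servo_tool, never from a script. Its argument "motion" is a list of rows, each a list of 7 numbers: the opening, from -1 (shut) to 1 (fully open), then the shift along the tool's x, y, z in m, then the turn, a rotation vector about the tool's x, y, z in units of 10 degrees (1.0 is 10 degrees). A call has 1 to 12 rows; each row is the pose to reach, as a shift and turn from the pose commanded when the call began, along the tool's axes at that moment; what a row does not reach only later rows make up. A row lasts 1/8 s, in which the tool goes at most 62.5 mm and 10.7 degrees, less where a joint would pass 70% of its speed; a pose out of reach is approached as far as the arm can. A call with a gripper value outside its range is refused whole. The fingers move at their own pace and stop on an object; "grip_force" is the grip in N (left out, the last holds). Time passes only in rows, so rows that repeat a pose let the fingers close. It gives the time, the measured TCP pose, the force and the opening at its end, in the units of the state.
- r.sense(): the state, without advancing time (a new reading comes with each control period).
- r.grab_frame(name): name is "side" or "top" or "wrist"; returns the picture (420x560x3 uint8, red, green, blue); there is no depth.
- r.calibration(name): a dict with "fx", "fy", "cx", "cy" (pixels), "R" (3x3) and "t" (3): a world point X has camera coordinates R X + t; the wrist camera has in their place "mount" (4x4, takes a point from camera to tool coordinates, whose origin is the TCP and whose axes are the tool frame's). Camera axes: x right, y down, z forward; pixel columns grow to the right and rows downward; lengths in mm; the calibration is good to about 2 mm. A picture is of the moment at which its call begins: read the wrist's pose just before it. calibration takes no time and is no camera call.
- r.sign_off(): hands the job in, once; it reports no verdict.
The state is a dict: "clock": time; "qpos": joint angles; "qvel": joint speeds; "joint_efforts": joint torques, N m; "eef_pos": TCP position; "tcp_rot": TCP orientation; "contact_force": force on the tool from outside, world axes, zero at the start; "wrist_torque": the same for the moment, N m; "opening": opening from 0.0 (shut) to 1.0 (fully open).
Only numpy, scipy, OpenCV 4.12 (cv2) and the standard library are available. Lean on these libraries where they do the work, as an engineer would, in place of code of your own. Each camera call takes 0.05 s, during which the arm holds its last target. There are 200 camera calls.

## Working session

There is one attempt and no reset: what is moved stays moved. The work goes in short steps, Python scripts to look and compute and a tool call to move; the robot and the scene stay as the last step left them, time stands still between calls to the robot, and variables do not carry over. Pictures are saved under pics/ and viewed, on a budget of 10 in all, crops included, one or two more only if the job needs it, and the job is handed in when it is done.

Besides the shell and the picture viewer there is one more tool, called after "Emit:" by a JSON object that holds its "api" and its "payload". servo_tool: Moves the arm, as the interface text tells. Its arguments: {"type":"object","properties":{"motion":{"type":"array","items":{"type":"array","items":{"type":"number"}}},"grip_force":{"type":"number"}},"required":["motion"]}

```bash
mkdir -p pics; ls
python3 - <<'E'
from rig import r
import cv2,numpy as np
print(r.sense())
a=[r.grab_frame(n) for n in("side","top")]
for n,i in zip(("side","top"),a): cv2.imwrite(f"pics/{n}0.png",i[:,:,::-1])
for n in("side","top","wrist"): print(n,r.calibration(n))
E
```

```text
pics
{'clock': 0.0, 'qpos': array([ 1.13161580e+00,  3.53669824e-01,  1.63414593e+00,  3.04436711e-05,
        1.15522281e+00, -2.39650516e-03]), 'qvel': array([-0.00145128,  0.00046733,  0.0011437 ,  0.00024978, -0.00077052,
       -0.00148523]), 'joint_efforts': array([ 4.09567641e-03, -6.05247903e+01, -3.42072058e+01,  2.86773939e-04,
        9.21922037e-03,  1.85978115e-05]), 'eef_pos': array([264.17225794, 565.88229288, 230.54311002]), 'tcp_rot': array([-1.57076503e+00,  1.44583921e-03,  1.13400002e+00]), 'contact_force': array([-0.20365171, -0.55222931, -0.12086418]), 'wrist_torque': array([0.01030741, 0.00605792, 0.02810992]), 'opening': 1.0036812852747976}
side {'fx': 538.6616535484486, 'fy': 538.6616535484486, 'cx': 281.98269407989676, 'cy': 214.09646500338422, 'R': array([[ 0.98849596, -0.15114577,  0.0055408 ],
       [-0.11652807, -0.78442719, -0.60917583],
       [ 0.0964207 ,  0.60152218, -0.79301583]]), 't': array([-601.44724276,  128.76622942, 1497.10775288])}
top {'fx': 545.7838344510513, 'fy': 545.7838344510513, 'cx': 283.2705295767322, 'cy': 206.55038136121647, 'R': array([[-2.01208552e-02, -9.99797413e-01,  5.33406905e-04],
       [-9.94664843e-01,  1.99635660e-02, -1.01209224e-01],
       [ 1.01178072e-01, -2.56697725e-03, -9.94865020e-01]]), 't': array([  -4.12627985,  601.72248836, 1482.80648984])}
wrist {'fx': 344.8299201473695, 'fy': 344.8299201473695, 'cx': 278.55838166193195, 'cy': 211.20073487942392, 'mount': array([[ 9.99999661e-01, -8.07165624e-04, -1.62597473e-04,
         1.01717460e-01],
       [-7.15140805e-05, -2.81873334e-01,  9.59451624e-01,
        -1.43518134e+02],
       [-8.20268260e-04, -9.59451287e-01, -2.81873296e-01,
         7.08176835e+01],
       [ 0.00000000e+00,  0.00000000e+00,  0.00000000e+00,
         1.00000000e+00]])}
```

View pics/top0.png

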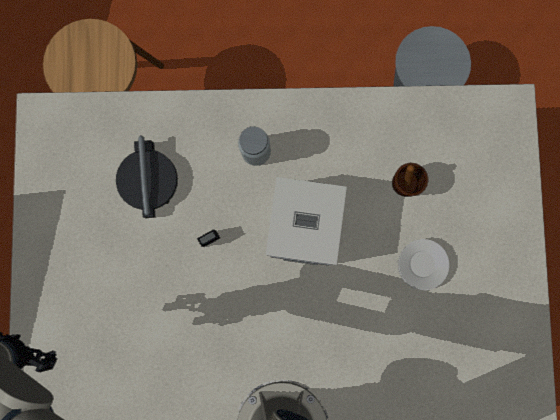

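View pics/side0.png

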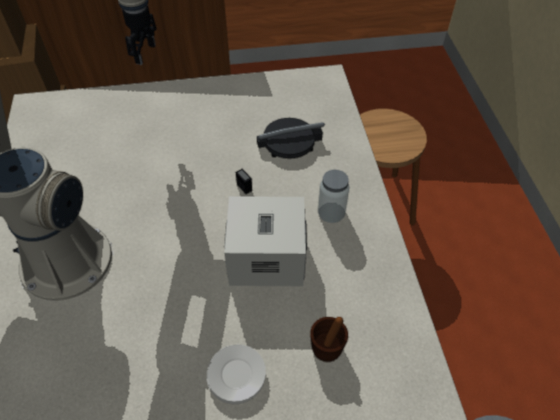

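Top view: the cartridge is at about (208,238), the mouth at (306,220), and the bin deck spans about (275,178)–(347,186)–(340,264). The jar (254,140), press (147,180), mortar (410,180) and saucers (424,264) are well clear. In the side view the cartridge is at (244,181) and the mouth at (265,224).

```bash
cat > h.py <<'E'
from rig import r
import cv2,numpy as np
from scipy.spatial.transform import Rotation as Ro
def cam(n,s=None):
    c=r.calibration(n)
    if "mount" in c:
        s=s or r.sense(); M=np.array(c["mount"]); T=np.eye(4); T[:3,:3]=Ro.from_euler('xyz',s["tcp_rot"]).as_matrix(); T[:3,3]=s["eef_pos"]
        W=T@M; return c,W[:3,:3],W[:3,3]
    R=np.array(c["R"]); return c,R.T,-R.T@np.array(c["t"])
def cast(cm,uv,z):
    c,R,o=cm; uv=np.atleast_2d(uv).astype(float)
    d=np.c_[(uv[:,0]-c["cx"])/c["fx"],(uv[:,1]-c["cy"])/c["fy"],np.ones(len(uv))]@R.T
    return o+d*((z-o[2])/d[:,2])[:,None]
def proj(cm,X):
    c,R,o=cm; p=(np.atleast_2d(X)-o)@R; return np.c_[p[:,0]/p[:,2]*c["fx"]+c["cx"],p[:,1]/p[:,2]*c["fy"]+c["cy"]]
def blob(mask,seed):
    n,l,st,ce=cv2.connectedComponentsWithStats(mask.astype(np.uint8))
    y,x=np.nonzero(l); k=np.argmin((x-seed[0])**2+(y-seed[1])**2); m=(l==l[y[k],x[k]]).astype(np.uint8)
    return max(cv2.findContours(m,cv2.RETR_EXTERNAL,cv2.CHAIN_APPROX_NONE)[0],key=len)[:,0]
def rect(P):
    (c,s,a)=cv2.minAreaRect(P[:,:2].astype(np.float32)); return np.round(c,1),np.round(s,1),round(a,1)
E
python3 - <<'E'
from h import *
for n,sc,sm,sd in(("top",(208,238),(306,220),(290,200)),("side",(244,181),(265,224),(245,240))):
    g=cv2.imread(f"pics/{n}0.png",0); c=cam(n)
    b=blob(g<70,sc); P=cast(c,b,30); print(n,"cart z30",rect(P),len(b))
    b=blob(g<130,sm); print("mouth",rect(cast(c,b,160)),b.min(0),b.max(0))
    for t in (185,195,205):
        b=blob(g>t,sd); print("deck",t,rect(cast(c,b,160)),b.min(0),b.max(0))
x,y=208,238; g=cv2.imread("pics/top0.png",0); print(g[226:252,194:224])
E
python3 - <<'E'
import cv2
a=cv2.imread("pics/top0.png");b=cv2.imread("pics/side0.png")
f=lambda i,x,y:cv2.resize(i[y:y+50,x:x+65],None,fx=6,fy=6,interpolation=0)
cv2.imwrite("pics/crop1.png",cv2.vconcat([cv2.hconcat([f(a,175,213),f(a,272,195)]),cv2.hconcat([f(b,212,156),f(b,235,200)])]))
E
```

```text
top cart z30 (array([518.5, 191.6]), array([31.1, 56.4]), 26.2) 52
mouth (array([552.8, -72.3]), array([66.6, 39.7]), 81.0) [292 211] [319 229]Traceback (most recent call last):
  File "<stdin>", line 7, in <module>
  File "h.py", line 18, in blob
    y,x=np.nonzero(l); k=np.argmin((x-seed[0])**2+(y-seed[1])**2); m=(l==l[y[k],x[k]]).astype(np.uint8)
                         ~~~~~~~~~^^^^^^^^^^^^^^^^^^^^^^^^^^^^^^^
    return _wrapfunc(a, 'argmin', axis=axis, out=out, **kwds)
    return bound(*args, **kwds)
ValueError: attempt to get argmin of an empty sequence
```

View pics/crop1.png

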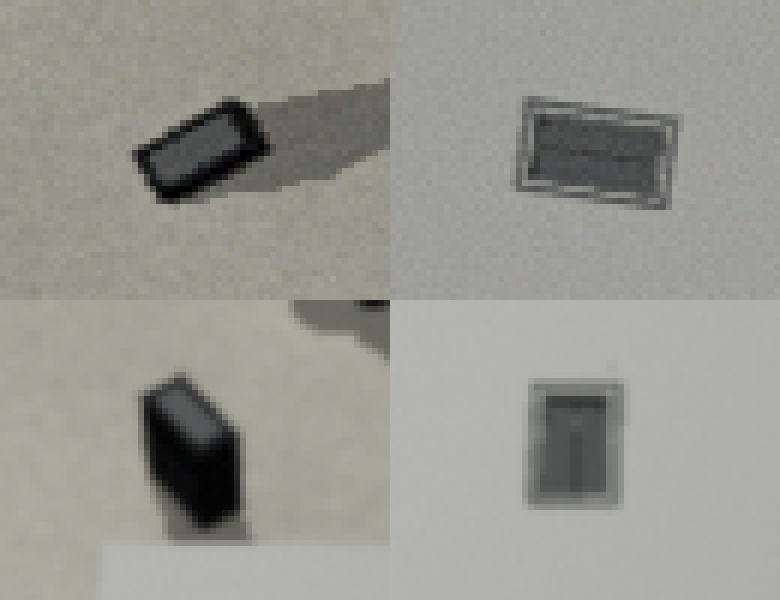

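The crop shows the cartridge upright with its long side at about 116° in world. The mouth is shut and framed, with its long side at about 81°. Next I'll hover over the cartridge and look from the wrist.

Emit:
{"api": "servo_tool", "payload": {"motion": [[1,-0.012,0.004,-0.019,0,-0.25,0],[1,-0.035,0.011,-0.058,0,-0.8,0],[1,-0.064,0.02,-0.108,0,-1.4,0],[1,-0.098,0.03,-0.164,0,-2.1,0],[1,-0.132,0.04,-0.22,0,-2.9,0],[1,-0.165,0.05,-0.276,0,-3.6,0],[1,-0.195,0.06,-0.328,0,-4.3,0],[1,-0.22,0.068,-0.369,0,-4.9,0],[1,-0.232,0.071,-0.388,0,-5.1,0],[1,-0.232,0.071,-0.388,0,-5.1,0],[1,-0.232,0.071,-0.388,0,-5.1,0]]}}

```text
clock: 1.48
eef_pos: [517.4, 192.4, 160.2]
tcp_rot: [-1.57, -0.0, 2.023]
contact_force: [0.2, -0.0, -0.2]
opening: 0.998
```

Run:
```python
from h import *
s=r.sense(); i=r.grab_frame("wrist"); cv2.imwrite("pics/w1.png",i[:,:,::-1]); print(s["clock"],s["eef_pos"],s["tcp_rot"],s["qvel"].round(3))
np.save("s1.npy",s,allow_pickle=True)
```

```text
1.475 [517.37580156 192.42348204 160.19284181] [-1.57039996e+00 -3.47125167e-04  2.02333624e+00] [ 0.017 -0.008  0.001 -0.    -0.001 -0.005]
```

View pics/w1.png

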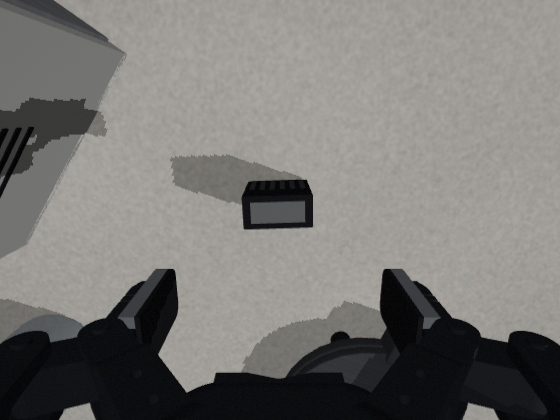

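The wrist view shows the cartridge's light top panel at about (250–306, 201–224), with the near edge at row 228. It is well centred between the fingers.

Run:
```python
from h import *
s=np.load("s1.npy",allow_pickle=True).item(); c=cam("wrist",s)
g=cv2.imread("pics/w1.png",0)
m=np.zeros_like(g); m[190:235,236:320]=1
dark=(g<75)&(m>0)
b=blob(dark,(245,225)); print("all z60",rect(cast(c,b,60)),b.min(0),b.max(0))
print(g[192:232,278]); 
k=np.zeros_like(g); k[197:228,246:311]=(g[197:228,246:311]>60)
b2=blob(k,(278,212)); print("panel z60",rect(cast(c,b2,60)),b2.min(0),b2.max(0))
print("tool", s["eef_pos"], np.degrees(s["tcp_rot"][2]))
print("corners", cast(c,[[243,229],[313,229],[243,198],[313,198]],60).round(1))
```

```text
all z60 (array([517.3, 190.4]), array([29.1, 52.3]), 25.9) [241 190] [312 228]
[  6   8   9  14  18  19  20  21  20  41  75  87  86  87  87  86  86  86
  87  87  86  87  87  87  87  87  87  87  87  86  75  33  16  18  18  17
  98 156 158 157]
panel z60 (array([519.3, 191.6]), array([16.1, 39.8]), 27.9) [250 201] [304 223]
tool [517.37580156 192.42348204 160.19284181] 115.92862681489248
corners [[542.2 174.2  60. ]
 [519.3 221.4  60. ]
 [520.4 164.4  60. ]
 [498.1 210.3  60. ]]
```

Emit:
{"api": "servo_tool", "payload": {"motion": [[1,-0.001,0.01,-0.0014,0,0,0],[1,-0.0012,0.03,-0.0014,0,0,0],[1,-0.0012,0.055,-0.0014,0,0,0],[1,-0.0012,0.08,-0.0014,0,0,0],[1,-0.0012,0.105,-0.0014,0,0,0],[1,-0.0012,0.12,-0.0014,0,0,0],[1,-0.0012,0.129,-0.0014,0,0,0],[1,-0.0012,0.129,-0.0014,0,0,0],[0.2,-0.0012,0.129,-0.0014,0,0,0],[-0.2,-0.0012,0.129,-0.0014,0,0,0],[-0.2,-0.0012,0.129,-0.0014,0,0,0],[-0.2,-0.0012,0.129,-0.0014,0,0,0]], "grip_force": 50}}

```text
clock: 3.02
eef_pos: [520.5, 191.8, 32.2]
tcp_rot: [-1.573, 0.0, 2.024]
contact_force: [-0.1, 1.0, 6.3]
opening: 0.596
```

Emit:
{"api": "servo_tool", "payload": {"motion": [[-0.2,0,0,0,0,0,0],[-0.2,0,0,0,0,0,0]]}}

```text
clock: 3.28
eef_pos: [520.5, 191.8, 32.3]
tcp_rot: [-1.573, 0.0, 2.024]
contact_force: [-0.0, 0.6, 6.5]
opening: 0.602
```

Emit:
{"api": "servo_tool", "payload": {"motion": [[-0.2,0,-0.015,0,0,0,0],[-0.2,0,-0.05,0,0,0,0],[-0.2,0,-0.1,0,0,0,0],[-0.2,-0.01,-0.15,0.002,0,0.2,0],[-0.2,-0.04,-0.195,0.008,0,0.7,0],[-0.2,-0.085,-0.218,0.016,0,1.3,0],[-0.2,-0.135,-0.218,0.025,0,1.9,0],[-0.2,-0.185,-0.218,0.034,0,2.5,0],[-0.2,-0.23,-0.218,0.042,0,3.0,0],[-0.2,-0.263,-0.218,0.048,0,3.4,0],[-0.2,-0.277,-0.218,0.05,0,3.5,0],[-0.2,-0.277,-0.218,0.05,0,3.5,0]]}}

```text
clock: 4.78
eef_pos: [595.8, -79.7, 249.6]
tcp_rot: [-1.571, -0.0, 1.413]
contact_force: [-0.3, 0.9, -1.6]
opening: 0.6
```

Run:
```python
from h import *
s=r.sense(); i=r.grab_frame("wrist"); cv2.imwrite("pics/w2.png",i[:,:,::-1]); print(s["clock"],s["eef_pos"],s["tcp_rot"],s["contact_force"],s["opening"])
np.save("s2.npy",s,allow_pickle=True)
```

```text
4.775 [595.77517638 -79.69586478 249.55081093] [-1.57061538e+00 -2.23561079e-04  1.41287976e+00] [-0.32743166  0.92556662 -1.64584672] 0.599784559999621
```

View pics/w2.png

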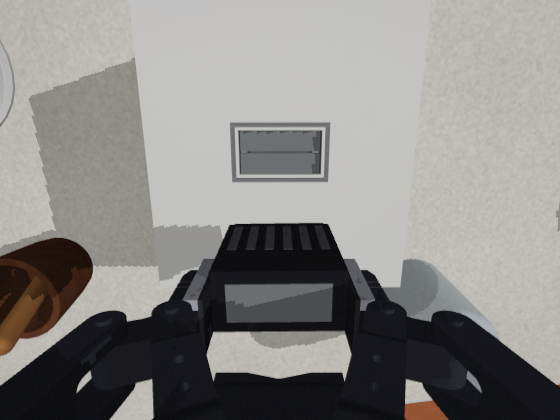

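The mouth frame's outer edge is at about (230–330, 122–182) and shows square to the tool. The held cartridge's top panel is at (225–332, 284–322) and its foot edge at row 224. I'll compute both in tool axes.

Run:
```python
from h import *
s=np.load("s2.npy",allow_pickle=True).item(); c=cam("wrist",s); T=Ro.from_euler('xyz',s["tcp_rot"]).as_matrix(); p=s["eef_pos"]
tl=lambda P:((P-p)@T).round(1)
g=cv2.imread("pics/w2.png",0); print(g[150,225:335]); print(g[115:190,280]); print("panel",g[275:330,240],g[315,215:345])
m=np.zeros_like(g); m[110:195,215:345]=(g[110:195,215:345]<150)
b=blob(m,(232,125)); P=cast(c,b,160); print("frame",rect(P),tl(np.r_[rect(P)[0],160]),b.min(0),b.max(0))
q=np.array([[232,150],[329,150],[280,124],[280,181]]); 
zt=p[2]+27.8
for k in(60,80): 
  m=np.zeros_like(g); m[278:328,218:340]=(g[278:328,218:340]>k); b=blob(m,(300,315)); print("panel",b.min(0),b.max(0),tl(cast(c,[b.min(0)-.5,b.max(0)+.5],zt)))
b=blob((g>75)&(np.arange(420)[:,None]<330)&(np.arange(560)>218)&(np.arange(560)<340)&(np.arange(420)[:,None]>275),(300,315))
print("foot edge", tl(cast(c,[[232,224],[328,224]],zt-60)))
```

```text
[194 194 195 194 194 186 118 110 110 111 157 193 194 171  85  87 111 114
 113 112 111 109 108 104 103 106 108 108 107 108 108 107 107 107 107 106
 107 108 107 107 107 108 108 106 108 108 106 107 106 108 107 107 107 107
 107 106 107 107 108 106 106 107 107 107 106 106 107 107 107 107 107 107
 106 107 107 106 107 106 106 106 107 107 106 107 103 102 103 109 112  90
  89  92  92  83  70  51 127 192 194 169 115 110 110 109 175 193 194 194
 194 194]
[194 195 195 194 194 195 190 164 111 111 111 128 171 195 184 139  82  81
  92 111 111 110 111 111 110 111 110 110 111 109 111 110 111 111 110 106
  93  83 100 111 110 110 110 110 110 110 110 109 110 110 110 109 109 109
 110 110 110 109 114 151 192 194 178 108 109 110 130 173 194 193 193 193
 193 194 193]
panel [ 24  24  24  24  23  26  24  22  32  71 108 108 108 108 108 108 108 107
 108 108 109 107 108 109 109 108 108 108 101  76  77  78  77  77  76  77
  76  77  78  77  77  77  77  77  77  77  72  53  16  17  17  14  18  14
  16] [17 18 17 16 17 15 17 17 18 18 19 46 76 77 77 76 76 77 77 77 76 77 76 77
 77 77 77 77 77 77 77 77 76 77 77 77 76 76 77 77 76 77 78 77 77 78 77 77
 77 76 77 77 77 77 77 76 76 76 77 77 76 76 77 77 77 77 77 77 76 76 76 77
 77 77 77 77 77 76 76 77 77 77 76 77 76 77 77 77 78 76 77 77 77 76 77 77
 77 76 76 76 76 77 77 77 77 77 76 76 76 76 77 77 77 76 76 76 64 23 16 17
 17 18 15 17 16 16 16 15 18 16]
frame (array([553.1, -72.3]), array([65.7, 38.6]), 80.9) [ 0.6 89.6 43.3] [230 123] [329 181]
panel [224 283] [332 322] [[-20.7 -27.8   9.2]
 [ 20.7 -27.8  -8. ]]
panel [225 284] [332 307] [[-20.3 -27.8   8.8]
 [ 20.4 -27.8  -1.4]]
foot edge [[-25.2  32.2  12.1]
 [ 26.4  32.2  12. ]]
```

Emit:
{"api": "servo_tool", "payload": {"motion": [[-0.2,0.0001,0,0.008,0,0,0],[-0.2,0.0002,0,0.022,0,0,0],[-0.2,0.0004,0.005,0.035,0,0,0],[-0.2,0.0004,0.015,0.043,0,0,0],[-0.2,0.0004,0.03,0.043,0,0,0],[-0.2,0.0004,0.042,0.043,0,0,0],[-0.2,0.0004,0.049,0.043,0,0,0],[-0.2,0.0004,0.051,0.043,0,0,0],[-0.2,0.0004,0.051,0.043,0,0,0],[-0.2,0.0004,0.051,0.043,0,0,0]]}}

```text
clock: 6.08
eef_pos: [553.9, -72.3, 198.7]
tcp_rot: [-1.572, -0.0, 1.413]
contact_force: [0.5, 0.3, -0.7]
opening: 0.598
```

Run:
```python
from h import *
s=r.sense(); i=r.grab_frame("wrist"); j=r.grab_frame("side"); print(s["clock"],s["eef_pos"],s["tcp_rot"],s["contact_force"])
cv2.imwrite("pics/w3.png",i[:,:,::-1])
a=i[150:410,150:410]; b=cv2.resize(j[180:260,225:305],None,fx=6.5,fy=6.5,interpolation=0)
cv2.imwrite("pics/c3.png",cv2.hconcat([cv2.resize(a,(520,520))[:,:,::-1][:, :],b[:,:280,::-1]]))
np.save("s3.npy",s,allow_pickle=True)
```

```text
6.075 [553.91422552 -72.33687415 198.67032288] [-1.57150793e+00 -2.54373010e-05  1.41320155e+00] [ 0.51987892  0.3264508  -0.72942912]
```

View pics/c3.png

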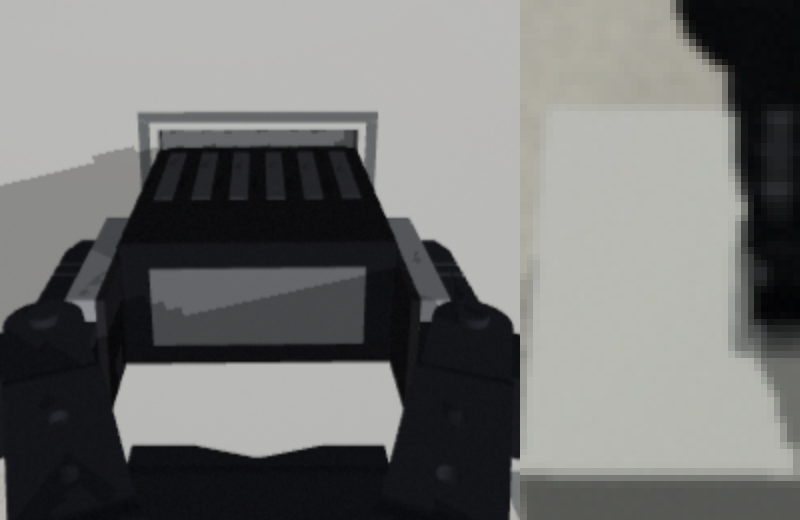

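The foot sits centred in the mouth along the jaws: mouth 158–358 against foot 161–356 in the crop. I'll check the other axis numerically.

Run:
```python
from h import *
for n in(2,3):
    s=np.load(f"s{n}.npy",allow_pickle=True).item(); c=cam("wrist",s); T=Ro.from_euler('xyz',s["tcp_rot"]).as_matrix(); p=s["eef_pos"]
    tl=lambda P:((P-p)@T).round(1)
    g=cv2.imread(f"pics/w{n}.png",0); print(g[(195 if n==3 else 216):230,270].tolist())
    zb=p[2]-32.2
    print("foot edge z - 12.8:", tl(cast(c,[[270,223.5]],zb+2.7))[0,2]-12.8)
    if n==3: print("frame outer edges/mouth edges", tl(cast(c,[[280,206.2],[280,214.5],[229,214.5],[329,214.5]],160)))
```

```text
[193, 193, 193, 193, 193, 193, 185, 139, 15, 17, 31, 39, 40, 40]
foot edge z - 12.8: 0.3999999999999986
[185, 184, 185, 184, 184, 184, 184, 184, 185, 185, 171, 112, 102, 102, 103, 110, 150, 184, 185, 169, 102, 103, 102, 102, 102, 102, 102, 96, 66, 9, 16, 28, 35, 36, 34]
foot edge z - 12.8: 0.3999999999999986
frame outer edges/mouth edges [[  0.6  38.7  20.2]
 [  0.6  38.7  15.4]
 [-27.5  38.7  15.4]
 [ 27.7  38.7  15.4]]
```

Emit:
{"api": "servo_tool", "payload": {"motion": [[-0.2,0,0.002,0.0003,0,0,0],[-0.2,0,0.004,0.0003,0,0,0],[-0.2,0,0.006,0.0003,0,0,0],[-0.2,0,0.008,0.0003,0,0,0],[-0.2,0,0.01,0.0003,0,0,0],[-0.2,0,0.012,0.0003,0,0,0],[-0.2,0,0.012,0.0003,0,0,0]]}}

```text
clock: 7.05
eef_pos: [553.4, -72.2, 186.5]
tcp_rot: [-1.571, -0.0, 1.413]
contact_force: [-1.0, 0.2, 3.4]
opening: 0.595
```

Emit:
{"api": "servo_tool", "payload": {"motion": [[-0.2,0,0.002,0,0,0,0],[-0.2,0,0.004,0,0,0,0],[-0.2,0,0.006,0,0,0,0],[-0.2,0,0.008,0,0,0,0],[-0.2,0,0.01,0,0,0,0],[-0.2,0,0.01,0,0,0,0]]}}

```text
clock: 7.8
eef_pos: [553.7, -72.3, 176.4]
tcp_rot: [-1.572, -0.0, 1.413]
contact_force: [0.8, 0.4, 2.4]
opening: 0.599
```

Emit:
{"api": "servo_tool", "payload": {"motion": [[-0.2,0,0.002,0,0,0,0],[-0.2,0,0.004,0,0,0,0],[-0.2,0,0.006,0,0,0,0],[-0.2,0,0.007,0,0,0,0],[-0.2,0,0.007,0,0,0,0]]}}

```text
clock: 8.43
eef_pos: [553.6, -72.3, 169.4]
tcp_rot: [-1.571, 0.0, 1.413]
contact_force: [0.6, -0.7, 4.3]
opening: 0.6
```

Emit:
{"api": "servo_tool", "payload": {"motion": [[-0.2,0,0.001,0,0,0,0],[-0.2,0,0.003,0,0,0,0],[-0.2,0,0.005,0,0,0,0],[-0.2,0,0.006,0,0,0,0],[-0.2,0,0.006,0,0,0,0]]}}

```text
clock: 9.05
eef_pos: [552.8, -72.2, 162.7]
tcp_rot: [-1.57, 0.0, 1.413]
contact_force: [0.3, -0.3, -2.6]
opening: 0.601
```

Emit:
{"api": "servo_tool", "payload": {"motion": [[0.0,0,0,0,0,0,0],[0.4,0,0,0,0,0,0],[0.7,0,0,0,0,0,0],[0.7,0,-0.001,0,0,0,0],[0.7,0,-0.01,0,0,0,0],[0.7,0,-0.03,0,0,0,0],[0.7,0,-0.055,0,0,0,0],[0.7,0,-0.075,0,0,0,0],[0.7,0,-0.08,0,0,0,0],[0.0,0,-0.08,0,0,0,0],[-1,0,-0.08,0,0,0,0],[-1,0,-0.08,0,0,0,0]], "grip_force": 50}}

```text
clock: 10.55
eef_pos: [552.9, -72.2, 242.5]
tcp_rot: [-1.569, 0.0, 1.413]
contact_force: [1.2, -1.0, -0.2]
opening: 0.209
```

Emit:
{"api": "servo_tool", "payload": {"motion": [[-1,0,-0.08,0,0,0,0],[-1,0,-0.08,0,0,0,0],[-1,0,-0.08,0,0,0,0],[-1,0,-0.08,0,0,0,0]]}}

```text
clock: 11.05
eef_pos: [552.4, -72.1, 321.6]
tcp_rot: [-1.568, 0.0, 1.413]
contact_force: [-1.0, -0.2, -0.2]
opening: 0.002
```

Run:
```python
from h import *
s=r.sense(); i=r.grab_frame("wrist"); j=r.grab_frame("side"); print(s["clock"],s["eef_pos"],s["tcp_rot"],s["contact_force"],s["opening"])
cv2.imwrite("pics/w4.png",i[:,:,::-1])
b=cv2.resize(j[180:260,225:305],None,fx=5.25,fy=5.25,interpolation=0)
cv2.imwrite("pics/c4.png",cv2.hconcat([i[:,90:470,::-1],b[:,:,::-1]]))
np.save("s4.npy",s,allow_pickle=True)
```

```text
11.05 [552.44423647 -72.11935316 321.55453237] [-1.56834267e+00  8.30226896e-05  1.41326174e+00] [-0.97738081 -0.20656326 -0.19627961] 0.001931035731731687
```

View pics/c4.png

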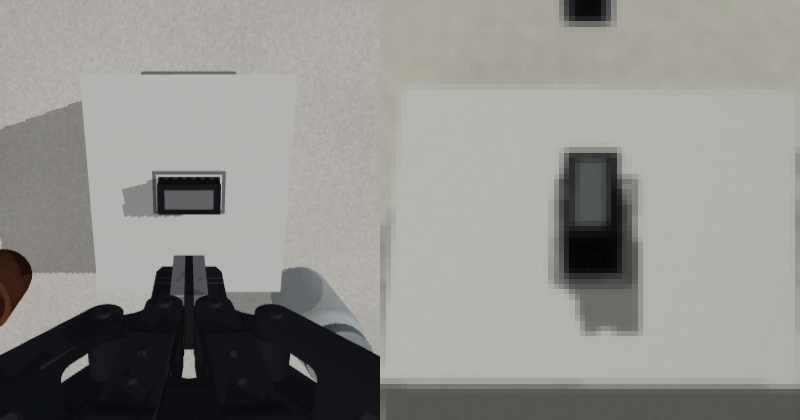

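The cartridge stands upright and square in the mouth, half in. In the wrist view its panel is centred in the frame, and the fingers are shut. Next I push down from above.

Emit:
{"api": "servo_tool", "payload": {"motion": [[-1,0,0.01,0,0,0,0],[-1,0,0.035,0,0,0,0],[-1,0,0.07,0,0,0,0],[-1,0,0.1,0,0,0,0],[-1,0,0.118,0,0,0,0],[-1,0,0.124,0,0,0,0],[-1,0,0.126,0,0,0,0],[-1,0,0.126,0,0,0,0]]}}

```text
clock: 12.15
eef_pos: [553.8, -72.3, 198.1]
tcp_rot: [-1.572, -0.0, 1.413]
contact_force: [0.2, 0.3, 0.3]
opening: -0.003
```

Emit:
{"api": "servo_tool", "payload": {"motion": [[-1,0,0.001,0,0,0,0],[-1,0,0.002,0,0,0,0],[-1,0,0.003,0,0,0,0],[-1,0,0.003,0,0,0,0]]}}

```text
clock: 12.65
eef_pos: [553.2, -72.2, 194.2]
tcp_rot: [-1.571, 0.0, 1.413]
contact_force: [0.2, 0.3, -0.1]
opening: 0.001
```

Emit:
{"api": "servo_tool", "payload": {"motion": [[-1,0,0.001,0,0,0,0],[-1,0,0.002,0,0,0,0],[-1,0,0.003,0,0,0,0],[-1,0,0.003,0,0,0,0]]}}

```text
clock: 13.15
eef_pos: [553.2, -72.2, 191.1]
tcp_rot: [-1.571, 0.0, 1.413]
contact_force: [0.0, 0.8, 0.4]
opening: -0.0
```

Emit:
{"api": "servo_tool", "payload": {"motion": [[-1,0,0.001,0,0,0,0],[-1,0,0.002,0,0,0,0],[-1,0,0.003,0,0,0,0],[-1,0,0.003,0,0,0,0]]}}

```text
clock: 13.65
eef_pos: [553.3, -72.2, 188.2]
tcp_rot: [-1.571, 0.0, 1.413]
contact_force: [0.0, 0.4, 0.8]
opening: -0.001
```

Emit:
{"api": "servo_tool", "payload": {"motion": [[-1,0,0.001,0,0,0,0],[-1,0,0.002,0,0,0,0],[-1,0,0.002,0,0,0,0]]}}

```text
clock: 14.02
eef_pos: [553.2, -72.2, 186.1]
tcp_rot: [-1.571, 0.0, 1.413]
contact_force: [0.1, -0.0, 1.0]
opening: -0.003
```

Emit:
{"api": "servo_tool", "payload": {"motion": [[-1,0,0.001,0,0,0,0],[-1,0,0.002,0,0,0,0],[-1,0,0.002,0,0,0,0]]}}

```text
clock: 14.4
eef_pos: [553.2, -72.2, 184.1]
tcp_rot: [-1.571, 0.0, 1.413]
contact_force: [0.2, -1.0, 1.5]
opening: -0.003
```

Emit:
{"api": "servo_tool", "payload": {"motion": [[-1,0,0.001,0,0,0,0],[-1,0,0.002,0,0,0,0],[-1,0,0.003,0,0,0,0],[-1,0,0.004,0,0,0,0],[-1,0,0.004,0,0,0,0]]}}

```text
clock: 15.02
eef_pos: [553.2, -72.2, 180.1]
tcp_rot: [-1.571, -0.0, 1.413]
contact_force: [0.1, 0.0, 1.1]
opening: 0.003
```

Emit:
{"api": "servo_tool", "payload": {"motion": [[-1,0,0.001,0,0,0,0],[-1,0,0.002,0,0,0,0],[-1,0,0.003,0,0,0,0],[-1,0,0.004,0,0,0,0],[-1,0,0.004,0,0,0,0]]}}

```text
clock: 15.65
eef_pos: [553.1, -72.2, 176.1]
tcp_rot: [-1.57, 0.0, 1.413]
contact_force: [-0.5, -0.1, 0.0]
opening: -0.003
```

Emit:
{"api": "servo_tool", "payload": {"motion": [[-1,0,0.001,0,0,0,0],[-1,0,0.002,0,0,0,0],[-1,0,0.003,0,0,0,0],[-1,0,0.004,0,0,0,0],[-1,0,0.004,0,0,0,0]]}}

```text
clock: 16.27
eef_pos: [553.2, -72.2, 172.2]
tcp_rot: [-1.571, 0.0, 1.413]
contact_force: [0.5, -0.2, 1.1]
opening: -0.002
```

Emit:
{"api": "servo_tool", "payload": {"motion": [[-1,0,0.001,0,0,0,0],[-1,0,0.002,0,0,0,0],[-1,0,0.003,0,0,0,0],[-1,0,0.004,0,0,0,0],[-1,0,0.004,0,0,0,0]]}}

```text
clock: 16.9
eef_pos: [553.2, -72.2, 168.1]
tcp_rot: [-1.571, 0.0, 1.413]
contact_force: [-0.4, -0.1, 0.5]
opening: 0.002
```

Emit:
{"api": "servo_tool", "payload": {"motion": [[-1,0,0.001,0,0,0,0],[-1,0,0.002,0,0,0,0],[-1,0,0.003,0,0,0,0],[-1,0,0.004,0,0,0,0],[-1,0,0.004,0,0,0,0]]}}

```text
clock: 17.52
eef_pos: [553.2, -72.2, 164.1]
tcp_rot: [-1.571, 0.0, 1.413]
contact_force: [-0.0, 0.5, 0.9]
opening: -0.001
```

Run:
```python
from h import *
s=r.sense(); i=r.grab_frame("wrist"); j=r.grab_frame("side"); print(s["clock"],s["eef_pos"],s["contact_force"])
b=cv2.resize(j[180:260,225:305],None,fx=5.25,fy=5.25,interpolation=0)
cv2.imwrite("pics/c5.png",cv2.hconcat([i[:,90:470,::-1],b[:,:,::-1]]))
```

```text
17.525 [553.18636939 -72.22103606 164.12806122] [-0.0069047   0.46312334  0.91519957]
```

View pics/c5.png

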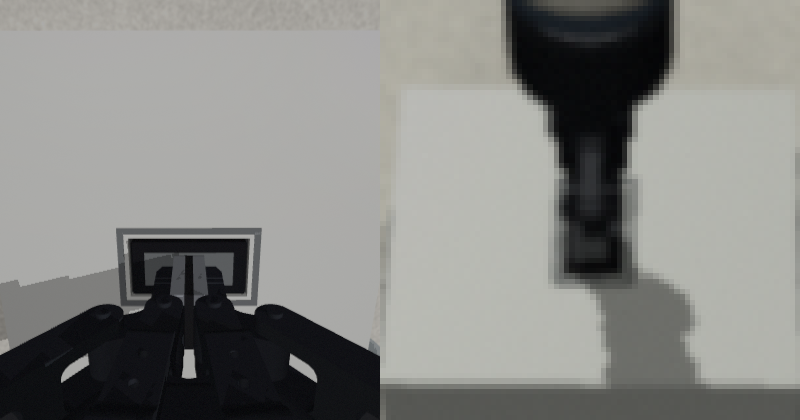

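The cartridge top is now about level with the deck, square in the mouth with the fingers central. I continue pushing.

Emit:
{"api": "servo_tool", "payload": {"motion": [[-1,0,0.001,0,0,0,0],[-1,0,0.002,0,0,0,0],[-1,0,0.003,0,0,0,0],[-1,0,0.004,0,0,0,0],[-1,0,0.004,0,0,0,0]]}}

```text
clock: 18.25
eef_pos: [553.2, -72.2, 160.1]
tcp_rot: [-1.571, 0.0, 1.413]
contact_force: [0.5, -0.3, 0.7]
opening: 0.002
```

Emit:
{"api": "servo_tool", "payload": {"motion": [[-1,0,0.001,0,0,0,0],[-1,0,0.002,0,0,0,0],[-1,0,0.003,0,0,0,0],[-1,0,0.004,0,0,0,0],[-1,0,0.004,0,0,0,0]]}}

```text
clock: 18.88
eef_pos: [553.2, -72.2, 156.1]
tcp_rot: [-1.571, 0.0, 1.413]
contact_force: [0.1, -0.6, 0.4]
opening: 0.001
```

Emit:
{"api": "servo_tool", "payload": {"motion": [[-1,0,0.001,0,0,0,0],[-1,0,0.002,0,0,0,0],[-1,0,0.003,0,0,0,0],[-1,0,0.004,0,0,0,0],[-1,0,0.004,0,0,0,0]]}}

```text
clock: 19.5
eef_pos: [553.2, -72.2, 152.1]
tcp_rot: [-1.571, 0.0, 1.413]
contact_force: [1.0, -0.2, 0.0]
opening: 0.004
```

Emit:
{"api": "servo_tool", "payload": {"motion": [[-1,0,0.001,0,0,0,0],[-1,0,0.002,0,0,0,0],[-1,0,0.003,0,0,0,0],[-1,0,0.004,0,0,0,0],[-1,0,0.004,0,0,0,0]]}}

```text
clock: 20.12
eef_pos: [553.2, -72.2, 148.1]
tcp_rot: [-1.571, 0.0, 1.413]
contact_force: [0.4, -0.9, 0.1]
opening: 0.002
```

Emit:
{"api": "servo_tool", "payload": {"motion": [[-1,0,0.001,0,0,0,0],[-1,0,0.002,0,0,0,0],[-1,0,0.003,0,0,0,0],[-1,0,0.004,0,0,0,0],[-1,0,0.004,0,0,0,0]]}}

```text
clock: 20.75
eef_pos: [553.2, -72.2, 144.1]
tcp_rot: [-1.571, -0.0, 1.413]
contact_force: [-0.0, 1.1, 0.9]
opening: 0.001
```

Emit:
{"api": "servo_tool", "payload": {"motion": [[-1,0,0.001,0,0,0,0],[-1,0,0.002,0,0,0,0],[-1,0,0.003,0,0,0,0],[-1,0,0.004,0,0,0,0],[-1,0,0.004,0,0,0,0]]}}

```text
clock: 21.38
eef_pos: [553.2, -72.2, 140.1]
tcp_rot: [-1.571, 0.0, 1.413]
contact_force: [-0.2, 0.4, 0.5]
opening: 0.0
```

Emit:
{"api": "servo_tool", "payload": {"motion": [[-1,0,0.001,0,0,0,0],[-1,0,0.002,0,0,0,0],[-1,0,0.003,0,0,0,0],[-1,0,0.003,0,0,0,0]]}}

```text
clock: 21.88
eef_pos: [553.1, -72.2, 137.2]
tcp_rot: [-1.57, 0.0, 1.413]
contact_force: [-0.1, 0.1, 2.1]
opening: -0.001
```

Emit:
{"api": "servo_tool", "payload": {"motion": [[-1,0,0.0005,0,0,0,0],[-1,0,0.001,0,0,0,0],[-1,0,0.001,0,0,0,0]]}}

```text
clock: 22.25
eef_pos: [553.4, -72.2, 136.4]
tcp_rot: [-1.571, 0.0, 1.413]
contact_force: [-0.9, -0.0, 3.9]
opening: -0.001
```

Emit:
{"api": "servo_tool", "payload": {"motion": [[-1,0,0.0005,0,0,0,0],[-1,0,0.001,0,0,0,0],[-1,0,0.001,0,0,0,0]]}}

```text
clock: 22.62
eef_pos: [553.3, -72.2, 135.2]
tcp_rot: [-1.571, 0.0, 1.413]
contact_force: [0.5, 1.4, 2.4]
opening: 0.001
```

Emit:
{"api": "servo_tool", "payload": {"motion": [[-1,0,0.0005,0,0,0,0],[-1,0,0.001,0,0,0,0],[-1,0,0.001,0,0,0,0]]}}

```text
clock: 23.0
eef_pos: [553.1, -72.2, 134.1]
tcp_rot: [-1.57, 0.0, 1.413]
contact_force: [0.5, 0.7, 1.3]
opening: -0.002
```

Emit:
{"api": "servo_tool", "payload": {"motion": [[-1,0,0.0005,0,0,0,0],[-1,0,0.001,0,0,0,0],[-1,0,0.001,0,0,0,0]]}}

```text
clock: 23.38
eef_pos: [553.2, -72.2, 133.2]
tcp_rot: [-1.571, 0.0, 1.413]
contact_force: [0.1, 0.2, 1.6]
opening: -0.001
```

Emit:
{"api": "servo_tool", "payload": {"motion": [[-1,0,0.0005,0,0,0,0],[-1,0,0.001,0,0,0,0],[-1,0,0.001,0,0,0,0]]}}

```text
clock: 23.75
eef_pos: [553.4, -72.3, 132.6]
tcp_rot: [-1.571, -0.0, 1.413]
contact_force: [-1.2, -0.3, 5.8]
opening: 0.003
```

Emit:
{"api": "servo_tool", "payload": {"motion": [[-1,0,0.0005,0,0,0,0],[-1,0,0.0005,0,0,0,0]]}}

```text
clock: 24.0
eef_pos: [553.7, -72.3, 132.6]
tcp_rot: [-1.572, -0.0, 1.413]
contact_force: [-1.6, 0.4, 9.0]
opening: 0.004
```

Emit:
{"api": "servo_tool", "payload": {"motion": [[-1,0,0.0005,0,0,0,0],[-1,0,0.0005,0,0,0,0]]}}

```text
clock: 24.25
eef_pos: [554.0, -72.4, 132.6]
tcp_rot: [-1.572, 0.0, 1.413]
contact_force: [-3.2, 0.7, 13.3]
opening: 0.003
```

Emit:
{"api": "servo_tool", "payload": {"motion": [[-1,0,0.0005,0,0,0,0],[-1,0,0.0005,0,0,0,0]]}}

```text
clock: 24.5
eef_pos: [554.3, -72.4, 132.6]
tcp_rot: [-1.573, -0.0, 1.413]
contact_force: [-3.4, -0.0, 17.3]
opening: 0.002
```

Emit:
{"api": "servo_tool", "payload": {"motion": [[-1,0,0,0,0,0,0],[-1,0,0,0,0,0,0],[-1,0,0,0,0,0,0]]}}

```text
clock: 24.88
eef_pos: [554.3, -72.4, 132.6]
tcp_rot: [-1.573, -0.0, 1.413]
contact_force: [-3.6, 0.3, 17.3]
opening: 0.003
```

Emit:
{"api": "servo_tool", "payload": {"motion": [[-1,0,0,0,0,0,0],[-1,0,0,0,0,0,0],[-1,0,0,0,0,0,0]]}}

```text
clock: 25.25
eef_pos: [554.3, -72.4, 132.6]
tcp_rot: [-1.573, -0.0, 1.413]
contact_force: [-3.0, 0.8, 17.6]
opening: 0.001
```

Held 17.3–17.6 N for 0.75 s against a hard stop, with the TCP 27.4 mm under the deck. Drawing out.

Emit:
{"api": "servo_tool", "payload": {"motion": [[-1,0,-0.001,0,0,0,0],[-1,0,-0.0025,0,0,0,0],[-1,0,-0.006,0,0,0,0],[-1,0,-0.012,0,0,0,0],[-1,0,-0.02,0,0,0,0],[-1,0,-0.03,0,0,0,0],[-1,0,-0.042,0,0,0,0],[-1,0,-0.06,0,0,0,0],[-1,0,-0.085,0,0,0,0],[-1,0,-0.105,0,-0.015,0,0],[-1,0,-0.115,-0.03,0,0,0],[-1,0,-0.118,-0.04,0,0,0]]}}

```text
clock: 26.75
eef_pos: [594.4, -78.8, 250.6]
tcp_rot: [-1.574, -0.0, 1.413]
contact_force: [0.4, 0.4, -0.8]
opening: 0.0
```

Run:
```python
from h import *
s=r.sense(); i=r.grab_frame("wrist"); j=r.grab_frame("side"); print(s["clock"],s["eef_pos"],s["contact_force"])
cv2.imwrite("pics/w6.png",i[:,:,::-1]); cv2.imwrite("pics/side6.png",j[:,:,::-1]); cv2.imwrite("pics/top6.png",r.grab_frame("top")[:,:,::-1])
b=cv2.resize(j[205:245,245:285],(400,400),interpolation=0)
a=cv2.resize(i[90:210,210:350],None,fx=2.857,fy=3.333)
cv2.imwrite("pics/c6.png",cv2.hconcat([a[:,:,::-1],b[:,:,::-1]]))
```

```text
26.75 [594.40942327 -78.75405628 250.57185664] [ 0.42319721  0.43293452 -0.81826129]
```

View pics/c6.png

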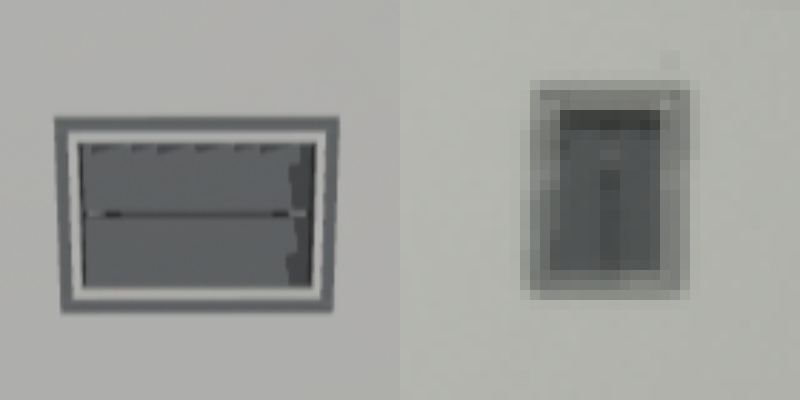

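The flap is shut: both leaves lie level, with the same centre seam as at the start. Now I check that the bystanders haven't moved, then hand in.

Run:
```python
from h import *
a=cv2.imread("pics/top0.png",0).astype(int);b=cv2.imread("pics/top6.png",0).astype(int)
for n,(x0,y0,x1,y1) in dict(press=(112,132,182,222),jar=(236,124,272,166),mortar=(390,160,430,198),saucers=(395,236,452,292),bin=(268,176,300,200)).items():
    d=abs(a-b)[y0:y1,x0:x1]; print(n,(d>40).sum(),d.size)
s=r.sense(); print(s["contact_force"],s["qvel"].round(3)); r.sign_off()
```

```text
press 0 6300
jar 0 1512
mortar 0 1520
saucers 219 3192
bin 243 768
[-0.37208571  0.14865682  0.0649994 ] [ 0.001 -0.002  0.026  0.001  0.001  0.002]
the job is handed in; nothing more can be done
```

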